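# Ease the spring clip off the shaft with a wedge

### The job

Take the wedge with the square black handle from the small rack, push it straight down between the two legs of the spring clip, in the gap between the upright shaft and the clip's block, until both legs are spread clear of the shaft. With the wedge still down between the legs, draw it away from the shaft so that the clip comes right off and stands free on the base plate, then lift the wedge out and put it back in its slot in the rack.

Things in the scene. Friction and masses are not known exactly. Their poses are not given: they have to be found in the camera images.
- wedge_grip (a point): Loose upright wedge in a rack slot; centre of its black square handle (24 x 24 mm, 48 tall). Below the handle a collar 34 x 54 mm, 6 thick, rests on the rack; its underside is 30 mm below this point. Blade below that: tip 70 mm below this point, 10 mm wide along x, tapering along y from 34 mm at the collar to 5 mm at the tip. z up. About 0.16 kg; half turn alike.
- rack: Low fixed aluminium rack; origin under its centre on the table, z up. Top 52 mm high, 76 mm (x) by 170 mm (y), with two slots at y = -40 and +40 mm, each 42 mm along x and 26 mm along y. The wedge stands in one of them, its taper along the slot; the other holds a pin punch with a thin round handle, not needed.
- clip_mid (a point): Loose spring clip: block on the base plate with two legs round the shaft, hooked inward behind it. Point midway between the legs, on the shaft axis when seated, 31 mm above the plate. x runs along the legs to the block, y to the left leg, z up. Legs 9 mm high, tops 4.5 mm above the point, ends at x = -18 mm. Gap between them 19 mm, free from x = 16 mm to the block's face at x = 44 mm.
- shaft_top (a point): Top of the fixed shaft, 12 mm thick, 63 mm above the table. Round its foot a shoulder 28 mm across, 48 mm above the table. Base plate 84 mm wide, its top 22 mm above the table; x runs along it to the clip's block, from x = -35 to +135 mm. z up. The block slides easily along the plate when pushed.
- clip_left (a joint): Spread of the clip's left leg (rad): 0 at rest, 0.35 at most; springs back. Both hooks (6 mm apart at rest) clear the shaft above 0.06. The wedge midway in the gap, tip 3 mm above the base plate, its y along the clip's y, opens each leg about 0.13, with about 12 N of push; legs are smooth, the wedge does not stick.
- clip_right (a joint): Spread of the clip's right leg (rad), as the left: 0 at rest, 0.35 at most, springs back.
Not all that is in view belongs to the job. What is shaped like the part that bears wedge_grip but purple is not meant.

How it is judged:
On the way, in this order (a step that is already met when the one before it is completed fails the run):
1. the wedge is down between the clip's legs and spreads both clear of the shaft, the clip still around it (value of joint each of clip_left, clip_right above 0.06 rad and z of wedge_grip in the frame of clip_mid below 0.062 m and horizontal distance between clip_mid and shaft_top below 0.015 m), for 0.1 s.
2. the clip has come off the shaft with the wedge still between its legs (x of clip_mid in the frame of shaft_top above 0.026 m and z of wedge_grip in the frame of clip_mid below 0.072 m), for 0.1 s.
At the end, for the whole second after the job is handed in: The clip stands upright (within 10 degrees) on the base plate, at least 24 mm along the plate from its place on the shaft, its legs sprung back; the wedge stands upright in the slot it came from, within 16 mm of where it was; both are at rest and released (x of clip_mid in the frame of shaft_top above 0.024 m and height (world z) of clip_mid between 0.048 and 0.06 m and angle between each of clip_mid, wedge_grip's own z axis and vertical below 0.17 rad and value of joint each of clip_left, clip_right below 0.04 rad and distance of wedge_grip from where it was at the start of the episode below 0.016 m and linear speed of each of clip, wedge below 0.02 m/s); the robot touches nothing.
It also fails if it takes over 51 s, if anything falls off the work surface, if the arm or the gripper's body presses on something with over 40 N, if the wrist force passes 120 N, or if a joint passes its speed limit or range.

### The arm

A 7-joint arm with a two-finger parallel gripper is mounted at the origin on a cart in front of the work surface, level with it; the furniture and walls round the work are solid. World frame = base frame: x ahead of the robot, y to its left, z up, the work surface at z = 0. Lengths are in m, angles in rad, forces in N, time in s.
With the tool pointing down it reaches from about 0.425 to 0.95 m from the base axis. Payload 4.7 kg.
Tool frame: the origin (TCP) lies on the centre line of the jaws, within the pads' length; the fingertips stand env.tips_ahead ahead of it and the grasp point (between the pads) is the TCP (env.tips_ahead is the distance from the TCP to the fingertips, in m); z points along the fingers, y is the line along which they close (so a half turn about z gives the same grasp; the last joint's range is limited). The gripper opens to 87 mm and grips with 3 to 60 N. Pads are 19 mm wide; open, the fingers measure 117 mm over their backs; the gripper's body (75 mm by 190 mm) begins 51 mm behind the grasp point.
Start: joints at [-1.36, 0.469, -0.049, 1.532, 0.024, 1.141, -0.082], TCP at [0.16, 0.656, 0.242] pointing down, gripper open.
Joint ranges: [-2.59, 2.59], [-0.33, 1.99], [-1.39, 1.29], [0.1, 2.45], [-1.04, 4.18], [0.21, 1.99], [-2.66, 2.66]. Speed limits (rad/s): [2.57, 2.57, 3.14, 3.14, 3.14, 3.14, 3.14].

### API

Orientations are given as a 3x3 rotation matrix whose columns are the frame's x, y, z axes.
In Python, from rig import env gives the robot as it stands. The module is installed in compiled form; this text tells all that it offers.
- The arm moves only by the shell command python3 -m crank 'ROWS' [FORCE]. ROWS is JSON, a list of rows, each a list of 7 numbers: the opening, from -1 (shut) to 1 (fully open), so that 0 is half open, then the shift along the tool's x, y, z in m, then the turn, a rotation vector about the tool's x, y, z in degrees. In form: [[hand, tx, ty, tz, ax, ay, az], ...]. A call has 1 to 8 rows; each row is the pose to reach, as a shift and turn from the pose commanded when the call began, along the tool's axes at that moment; what a row does not reach only later rows make up. A row lasts 1/10 s, in which the tool goes at most 50 mm and 8.59 degrees, less where a joint would pass 70% of its speed; a pose out of reach is approached as far as the arm can. A call with a gripper value outside its range is refused whole. The fingers move at their own pace and stop on an object; FORCE is the grip in N (left out, the last holds). Time passes only in rows, so rows that repeat a pose let the fingers close. It gives the time, the measured TCP pose, the force, the opening and the grip force at its end, in the units of the state.
- env.get_state(): the state, without advancing time (a new reading comes with each control period).
- env.get_image(name): name is "side" or "top" or "wrist"; returns a dict with "img" (420x560x3 uint8, blue, green, red), "range_z" (420x560 float32, m along the optical axis (not along the pixel's ray), 0 where there is no reading), "vertical_fov" (degrees; the focal length in pixels is half the picture's height over the tangent of half this angle, whatever the lens; pixels are square), "cx", "cy" (the principal point, pixels), "eye" and "attitude" of the camera in the world. Camera axes: x right, y down, z forward; pixel columns grow to the right and rows downward; lengths in m; the calibration is good to about 2 mm. A picture is of the moment at which its call begins.
- env.finish_job(): hands the job in; it is judged then, once.
The state is a dict: "t": time; "joint_positions": joint angles; "qd": joint speeds; "joint_efforts": joint torques, N m; "position": TCP position; "orientation": TCP orientation; "contact_force": force on the tool from outside, world axes, zero at the start; "wrist_torque": the same for the moment, N m; "finger_gap": finger opening in m; "grasp_force": force on a finger pad.
Only numpy, scipy, OpenCV 4.12 (cv2) and the standard library are available. Lean on these libraries where they do the work, as an engineer would, in place of code of your own. Each camera call takes 0.05 s, during which the arm holds its last target. There are 200 camera calls.

## Working session

There is one attempt and no reset: what is moved stays moved. The work goes in short steps, Python scripts to look and compute and a shell command to move; the robot and the scene stay as the last step left them, time stands still between calls to the robot, and variables do not carry over. Pictures are saved under pics/ and viewed, at most 10 in all, crops included, and the job is handed in when it is done.

```bash
mkdir -p pics; cat > h.py <<'E'
import numpy as np, cv2
from rig import env
def cam(n):
    d=env.get_image(n); d['f']=d['img'].shape[0]/2/np.tan(np.radians(d['vertical_fov'])/2); return d
def pts(d):
    h,w=d['range_z'].shape; v,u=np.mgrid[:h,:w]; z=d['range_z']
    c=np.stack([(u-d['cx'])/d['f']*z,(v-d['cy'])/d['f']*z,z],-1)
    return c@np.array(d['attitude']).T+np.array(d['eye'])
def ray(d,u,v,z):
    r=np.array(d['attitude'])@np.array([(u-d['cx'])/d['f'],(v-d['cy'])/d['f'],1]); e=np.array(d['eye']); return e+r*(z-e[2])/r[2]
E
python3 - <<'E'
from h import *
for n in ('top','side'):
    d=cam(n); cv2.imwrite(f'pics/{n}0.png',d['img']); print(n,d['eye'],d['attitude'],d['f'])
s=env.get_state(); print(s['t'],s['position'],s['orientation'],s['contact_force'],env.tips_ahead,s['finger_gap'])
E
```

```text
top [0.37773457 0.18580389 1.07491883] [[-0.01762981 -0.99303764  0.11647074]
 [-0.99983078  0.01812168  0.00316549]
 [-0.0052541  -0.11639522 -0.99318908]] 421.83978872371625
side [0.51566616 1.43315038 0.79006258] [[-0.99953969 -0.00583408 -0.02977197]
 [ 0.02304363  0.49230297 -0.87011883]
 [ 0.01973318 -0.87040436 -0.49194192]] 536.7772448415361
0.1 [0.16016934 0.65520153 0.24057631] [[-9.71406690e-01  2.37421386e-01 -3.57566301e-04]
 [ 2.37421646e-01  9.71405116e-01 -1.75017737e-03]
 [-6.81878030e-05 -1.78502798e-03 -9.99998405e-01]] [-0.65758374  0.62014014  0.78109801] 0.019 0.08710765393244249
```

View pics/top0.png

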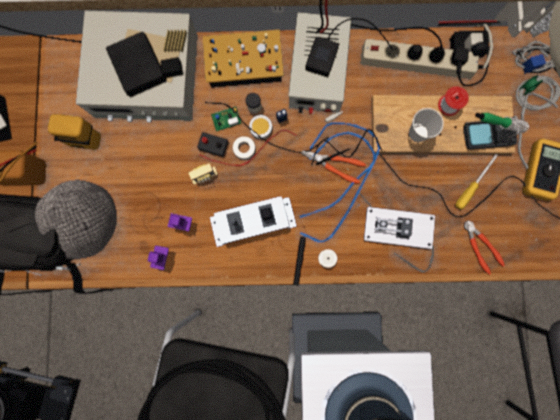

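View pics/side0.png

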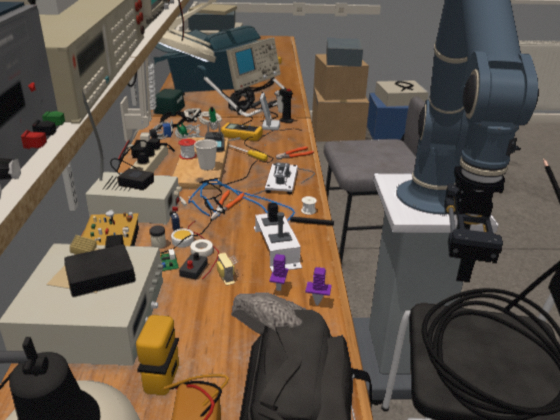

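```bash
python3 - <<'E'
from h import *
d=cam('top'); s=cam('side')
a=cv2.resize(d['img'][185:255,200:310],None,fx=5,fy=5,interpolation=2)
b=cv2.resize(d['img'][195:260,355:445],None,fx=4,fy=4,interpolation=2)
c=cv2.resize(s['img'][195:275,245:320],None,fx=4,fy=4,interpolation=2)
o=np.zeros((600,760,3),np.uint8)
o[:350,:550]=a[:350,:550]; o[345:600,:360]=b[:255]; o[280:600,460:760]=c[:320,:300]
cv2.imwrite('pics/c1.png',o)
P=pts(d)
for u,v in [(235,222),(267,213),(253,221),(245,232),(400,228),(375,220),(430,240),(390,222),(390,232),(410,228),(160,258),(180,222)]: print(u,v,P[v,u].round(4))
E
```

```text
235 222 [0.4712 0.3095 0.0938]
267 213 [0.4897 0.2339 0.1047]
253 221 [0.4767 0.2707 0.0536]
245 232 [0.4504 0.2906 0.0513]
400 228 [ 0.4534 -0.0861  0.0513]
375 220 [ 0.4767 -0.0324  0.0216]
430 240 [ 0.4242 -0.1666  0.0229]
390 222 [ 0.4711 -0.0698  0.0212]
390 232 [ 0.446  -0.0686  0.0212]
410 228 [ 0.4526 -0.1092  0.0552]
160 258 [0.3909 0.4894 0.0746]
180 222 [0.4744 0.4405 0.0848]
```

View pics/c1.png

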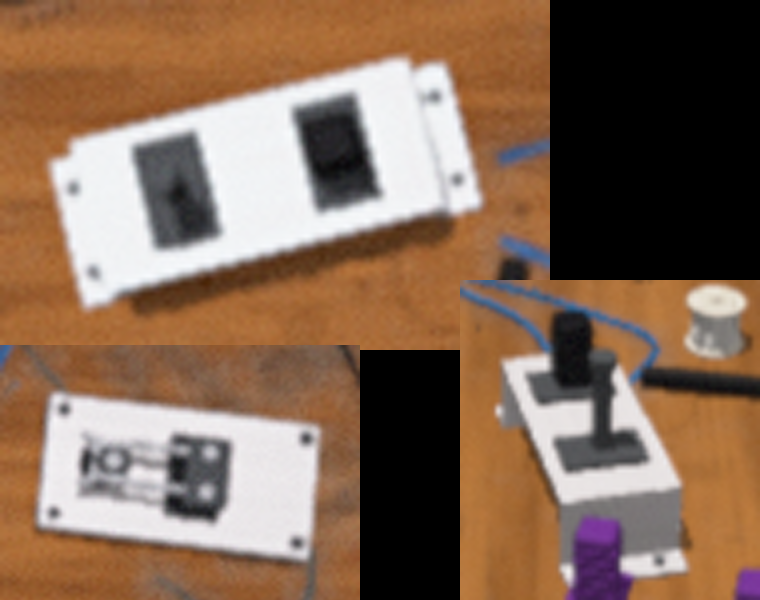

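```bash
cat >> h.py <<'E'
def box(P,lo,hi,zl,zh):
    m=np.isfinite(P).all(-1)&(P[...,0]>lo[0])&(P[...,0]<hi[0])&(P[...,1]>lo[1])&(P[...,1]<hi[1])&(P[...,2]>zl)&(P[...,2]<zh)
    q=P[m]; r=cv2.minAreaRect((q[:,:2]*1000).astype(np.float32)) if len(q)>2 else None
    return len(q),r,(q.mean(0).round(4) if len(q) else None)
E
python3 - <<'E'
from h import *
for n in('top','side'):
    P=pts(cam(n)); print(n)
    print('racktop',box(P,(.40,.15),(.56,.38),.045,.058))
    print('handle',box(P,(.44,.19),(.53,.27),.098,.115))
    print('plate',box(P,(.38,-.2),(.52,.02),.018,.027))
    print('clip>45',box(P,(.41,-.15),(.49,-.02),.044,.07))
    print('shaft',box(P,(.41,-.15),(.49,-.02),.0595,.07))
E
```

```text
top
racktop (1777, ((481.8302307128906, 275.5966796875), (76.36495971679688, 169.82785034179688), 13.292553901672363), array([0.4803, 0.2755, 0.0525]))
handle (105, ((491.80145263671875, 236.91355895996094), (23.927532196044922, 23.859073638916016), 14.094215393066406), array([0.4912, 0.2368, 0.1048]))
plate (1706, ((458.4248352050781, -92.75553131103516), (170.6117401123047, 84.25422668457031), 81.79618835449219), array([ 0.4571, -0.0941,  0.0218]))
clip>45 (415, ((461.88226318359375, -69.72337341308594), (90.63432312011719, 43.96921157836914), 81.46434783935547), array([ 0.4603, -0.0767,  0.0562]))
shaft (51, ((463.1559753417969, -72.79222106933594), (77.29855346679688, 41.776939392089844), 75.17864990234375), array([ 0.4617, -0.0676,  0.0613]))
side
racktop (794, ((480.56707763671875, 276.5927429199219), (77.31350708007812, 179.0259552001953), 13.678186416625977), array([0.4795, 0.2996, 0.053 ]))
handle (67, ((490.8711242675781, 238.26904296875), (24.404895782470703, 26.132381439208984), 10.823648452758789), array([0.4914, 0.2417, 0.1044]))
plate (414, ((457.7865905761719, -90.04122924804688), (177.41180419921875, 84.15386962890625), 81.75557708740234), array([ 0.458 , -0.0682,  0.0231]))
clip>45 (175, ((458.5589599609375, -69.0242919921875), (94.75924682617188, 41.73516082763672), 86.71479034423828), array([ 0.4601, -0.0696,  0.0563]))
shaft (50, ((457.7310791015625, -65.95169830322266), (86.73021697998047, 38.17557907104492), 86.71546936035156), array([ 0.4606, -0.0719,  0.0613]))
```

```bash
cat >> h.py <<'E'
from scipy.spatial.transform import Rotation as Ro
def rel(p,ang):
    s=env.get_state(); R=np.array(s['orientation']); a=np.radians(ang); y=np.array([np.cos(a),np.sin(a),0]); z=np.array([0,0,-1.])
    T=np.stack([np.cross(y,z),y,z],1)
    print('t',s['t'],'pos',s['position'].round(4),'shift mm',(1000*R.T@(np.array(p)-s['position'])).round(1),'turn',Ro.from_matrix(R.T@T).as_rotvec(degrees=True).round(2),'F',np.round(s['contact_force'],1),'gap',round(s['finger_gap'],4))
E
python3 -c "
from h import *
rel((.4918,.2369,.20),103.3)"
```

```text
t 0.3 pos [0.1603 0.6555 0.2412] shift mm [-421.5 -327.9   41.4] turn [-3.000e-02 -1.000e-02 -2.704e+01] F [-0.4 -0.5 -0.1] gap 0.087
```

```bash
for i in 1; do python3 -m crank '[[0.4,-0.21,-0.164,0.02,0,0,-13.5],[0.4,-0.21,-0.164,0.02,0,0,-13.5],[0.4,-0.21,-0.164,0.02,0,0,-13.5],[0.4,-0.21,-0.164,0.02,0,0,-13.5],[0.4,-0.21,-0.164,0.02,0,0,-13.5],[0.4,-0.21,-0.164,0.02,0,0,-13.5],[0.4,-0.21,-0.164,0.02,0,0,-13.5]]'; done; python3 -c "
from h import *
rel((.4918,.2369,.20),103.3)"
```

```text
t: 1.0
position: [0.328, 0.4435, 0.2216]
orientation: [[-1.0, 0.011, 0.001], [0.011, 1.0, -0.001], [-0.001, -0.001, -1.0]]
contact_force: [1.2, 0.1, -0.2]
finger_gap: 0.0612
grasp_force: 0.0
t 1.0 pos [0.328  0.4435 0.2216] shift mm [-166.  -204.7   21.9] turn [ -0.07   0.04 -13.92] F [ 1.2  0.1 -0.2] gap 0.0612
```

```bash
python3 -m crank '[[0.4,-0.166,-0.205,0.02,0,0,-13.9],[0.4,-0.166,-0.205,0.02,0,0,-13.9],[0.4,-0.166,-0.205,0.02,0,0,-13.9],[0.4,-0.166,-0.205,0.02,0,0,-13.9],[0.4,-0.166,-0.205,0.02,0,0,-13.9],[0.4,-0.166,-0.205,0.02,0,0,-13.9],[0.4,-0.166,-0.205,0.02,0,0,-13.9],[0.4,-0.166,-0.205,0.02,0,0,-13.9]]'; python3 - <<'E'
from h import *
d=cam('wrist'); cv2.imwrite('pics/w1.png',d['img'])
P=pts(d); print('handle',box(P,(.44,.19),(.53,.27),.098,.115)); print('rack',box(P,(.40,.15),(.56,.38),.045,.058))
rel((.4918,.2369,.085),103.3)
E
```

```text
t: 1.8
position: [0.4897, 0.2431, 0.2016]
orientation: [[-0.971, -0.238, -0.0], [-0.238, 0.971, 0.001], [0.0, 0.002, -1.0]]
contact_force: [0.1, 1.4, -0.6]
finger_gap: 0.0608
grasp_force: 0.0
handle (970, ((490.7847595214844, 237.90139770507812), (23.128164291381836, 23.47338104248047), 13.79369068145752), array([0.4899, 0.2377, 0.1045]))
rack (13051, ((481.44873046875, 276.947509765625), (76.67186737060547, 170.71185302734375), 13.269491195678711), array([0.477 , 0.275 , 0.0523]))
t 1.85 pos [0.4893 0.2436 0.2016] shift mm [ -0.9  -7.3 116.6] turn [ 0.09 -0.02  0.58] F [-0.8  0.4  0.5] gap 0.0609
```

View pics/w1.png

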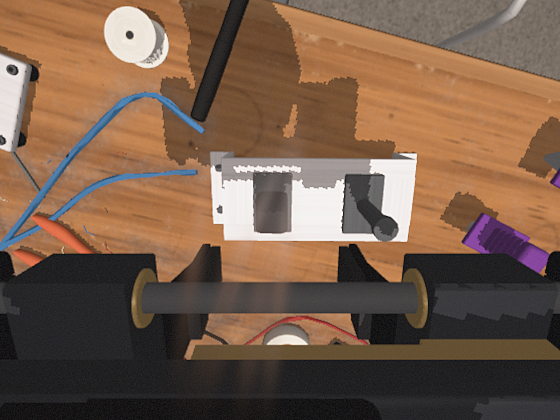

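```bash
python3 -m crank '[[0.4,-0.001,-0.0065,0.04,0,0,0.5],[0.4,-0.001,-0.0065,0.07,0,0,0.5],[0.4,-0.001,-0.0065,0.07,0,0,0.5],[0.4,-0.001,-0.0065,0.07,0,0,0.5]]'; python3 -c "
from h import *
rel((.4913,.2374,.085),103.3)"
```

```text
t: 2.25
position: [0.4923, 0.2368, 0.1319]
orientation: [[-0.973, -0.231, -0.0], [-0.231, 0.973, 0.001], [0.0, 0.001, -1.0]]
contact_force: [0.7, -0.6, 1.1]
finger_gap: 0.0611
grasp_force: 0.0
t 2.25 pos [0.4923 0.2368 0.1319] shift mm [ 0.8  0.8 46.9] turn [ 0.05 -0.02  0.04] F [ 0.7 -0.6  1.1] gap 0.0611
```

```bash
python3 -m crank '[[0.4,0,0.001,0.03,0,0,0],[0.4,0,0.001,0.047,0,0,0],[0.4,0,0.001,0.047,0,0,0],[-1,0,0.001,0.047,0,0,0],[-1,0,0.001,0.047,0,0,0],[-1,0,0.001,0.047,0,0,0],[-1,0,0.001,0.047,0,0,0],[-1,0,0.001,0.047,0,0,0]]' 45; python3 -m crank '[[-1,0,0,0,0,0,0],[-1,0,0,0,0,0,0]]'
```

```text
t: 3.05
position: [0.493, 0.2358, 0.085]
orientation: [[-0.974, -0.228, 0.001], [-0.228, 0.974, 0.0], [-0.001, 0.0, -1.0]]
contact_force: [-0.0, -0.8, 0.3]
finger_gap: 0.029
grasp_force: 0.0
t: 3.25
position: [0.4929, 0.2361, 0.0849]
orientation: [[-0.974, -0.228, 0.0], [-0.228, 0.974, 0.001], [-0.001, 0.001, -1.0]]
contact_force: [-0.9, 1.0, 3.9]
finger_gap: 0.0239
grasp_force: 45.0
```

```bash
python3 -m crank '[[-1,0,0,-0.025,0,0,0],[-1,0,0,-0.06,0,0,0],[-1,0,0,-0.1,0,0,0],[-1,0,0,-0.1,0,0,0],[-1,0,0,-0.1,0,0,0]]'; python3 -c "
from h import *
rel((.461,-.073,.185),81.8)"
```

```text
t: 3.75
position: [0.4928, 0.2356, 0.1849]
orientation: [[-0.974, -0.228, 0.001], [-0.228, 0.974, 0.0], [-0.001, 0.0, -1.0]]
contact_force: [-0.2, -0.3, -1.9]
finger_gap: 0.0237
grasp_force: 45.0
t 3.75 pos [0.4928 0.2356 0.1849] shift mm [ 101.1 -293.3   -0.3] turn [2.000e-02 5.000e-02 2.135e+01] F [-0.2 -0.3 -1.9] gap 0.0237
```

```bash
python3 -m crank '[[-1,0.101,-0.293,0,0,0,21.3],[-1,0.101,-0.293,0,0,0,21.3],[-1,0.101,-0.293,0,0,0,21.3],[-1,0.101,-0.293,0,0,0,21.3],[-1,0.101,-0.293,0,0,0,21.3],[-1,0.101,-0.293,0,0,0,21.3],[-1,0.101,-0.293,0,0,0,21.3],[-1,0.101,-0.293,0,0,0,21.3]]';  python3 - <<'E'
from h import *
rel((.461,-.073,.185),81.8)
d=cam('wrist'); cv2.imwrite('pics/w2.png',d['img'])
P=pts(d); print('plate',box(P,(.38,-.2),(.52,.02),.018,.027)); print('clip',box(P,(.40,-.15),(.50,-.01),.044,.07)); print('shaft',box(P,(.44,-.06),(.49,-.02),.059,.07))
print('wedge',box(P,(.40,-.15),(.50,-.01),.105,.16))
P=pts(cam('side')); print('side clip',box(P,(.41,-.15),(.49,-.01),.044,.07)); print('wedge',box(P,(.40,-.15),(.50,-.01),.105,.155))
E
```

```text
t: 4.55
position: [0.4595, -0.0745, 0.1831]
orientation: [[-0.989, 0.147, -0.003], [0.147, 0.989, -0.0], [0.003, -0.001, -1.0]]
contact_force: [0.0, 0.6, -1.9]
finger_gap: 0.0234
grasp_force: 45.0
t 4.55 pos [ 0.4595 -0.0745  0.1831] shift mm [-1.2  1.7 -1.9] turn [-0.05 -0.19 -0.23] F [ 0.   0.6 -1.9] gap 0.0234
plate (10694, ((458.3090515136719, -91.95284271240234), (170.0413818359375, 83.98283386230469), 81.93377685546875), array([ 0.4492, -0.0989,  0.0214]))
clip (2497, ((460.4466552734375, -68.890869140625), (90.7635726928711, 42.74357986450195), 82.63256072998047), array([ 0.4552, -0.0737,  0.0559]))
shaft (161, ((467.7669982910156, -41.615089416503906), (16.84943962097168, 11.616959571838379), 20.89492416381836), array([ 0.4647, -0.0427,  0.0616]))
wedge (2201, ((442.1568298339844, -71.673828125), (34.04267883300781, 22.114500045776367), 82.08040618896484), array([ 0.4401, -0.0713,  0.1553]))
side clip (182, ((458.6575927734375, -68.51687622070312), (97.38053131103516, 41.65000915527344), 86.29988098144531), array([ 0.4606, -0.0691,  0.0557]))
wedge (77, ((459.087158203125, -63.55648422241211), (19.68335723876953, 50.88948440551758), 77.91873168945312), array([ 0.4592, -0.0665,  0.1374]))
```

View pics/w2.png

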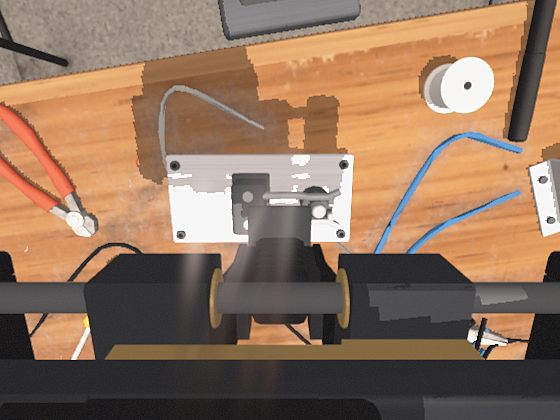

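```bash
python3 -m crank '[[-1,-0.003,0.001,0.0,0,-0.2,-0.2],[-1,-0.003,0.001,0.038,0,-0.2,-0.2],[-1,-0.003,0.001,0.038,0,-0.2,-0.2],[-1,-0.003,0.001,0.038,0,-0.2,-0.2]]';  python3 - <<'E'
from h import *
rel((.4625,-.0728,.098),81.9)
E
```

```text
t: 5.05
position: [0.4641, -0.0707, 0.1462]
orientation: [[-0.991, 0.136, 0.002], [0.136, 0.991, -0.0], [-0.002, -0.0, -1.0]]
contact_force: [0.8, 0.2, -1.1]
finger_gap: 0.0234
grasp_force: 45.0
t 5.05 pos [ 0.4641 -0.0707  0.1462] shift mm [ 1.4 -2.2 48.2] turn [-0.    0.09  0.3 ] F [ 0.8  0.2 -1.1] gap 0.0234
```

```bash
python3 -m crank '[[-1,0.0014,-0.0022,0.0,0,0,0.2],[-1,0.0014,-0.0022,0.01,0,0,0.2],[-1,0.0014,-0.0022,0.02,0,0,0.2],[-1,0.0014,-0.0022,0.025,0,0,0.2],[-1,0.0014,-0.0022,0.025,0,0,0.2]]';  python3 - <<'E'
from h import *
rel((.4625,-.0728,.098),81.9)
P=pts(cam('side')); print('side clip',box(P,(.41,-.15),(.49,-.01),.044,.062)); print('leg ends',box(P,(.41,-.04),(.49,-.01),.05,.059))
E
```

```text
t: 5.55
position: [0.4619, -0.0739, 0.1206]
orientation: [[-0.99, 0.142, 0.001], [0.142, 0.99, -0.0], [-0.001, -0.0, -1.0]]
contact_force: [0.4, -0.9, -2.2]
finger_gap: 0.0235
grasp_force: 45.0
t 5.55 pos [ 0.4619 -0.0739  0.1206] shift mm [-0.4  1.2 22.6] turn [-0.01  0.08 -0.04] F [ 0.4 -0.9 -2.2] gap 0.0235
side clip (133, ((458.9852294921875, -63.330963134765625), (83.93163299560547, 41.5383186340332), 86.49911499023438), array([ 0.4612, -0.0598,  0.0549]))
leg ends (22, ((466.59814453125, -30.06706428527832), (15.321940422058105, 30.514507293701172), 88.13965606689453), array([ 0.4662, -0.03  ,  0.0548]))
```

```bash
python3 -m crank '[[-1,-0.0004,0.0008,0.006,0,0,0],[-1,-0.0004,0.0008,0.012,0,0,0],[-1,-0.0004,0.0008,0.018,0,0,0],[-1,-0.0004,0.0008,0.0225,0,0,0],[-1,-0.0004,0.0008,0.0225,0,0,0],[-1,-0.0004,0.0008,0.0225,0,0,0],[-1,-0.0004,0.0008,0.0225,0,0,0]]';  python3 - <<'E'
from h import *
rel((.4625,-.0728,.098),81.9)
d=cam('side'); cv2.imwrite('pics/s2.png',cv2.resize(d['img'][110:220,220:350],None,fx=5,fy=5,interpolation=2))
P=pts(d); print('leg ends',box(P,(.41,-.04),(.49,-.01),.05,.059))
E
```

```text
t: 6.3
position: [0.4638, -0.0723, 0.0994]
orientation: [[-0.99, 0.141, 0.004], [0.141, 0.99, 0.001], [-0.004, 0.002, -1.0]]
contact_force: [-0.6, 2.5, 4.9]
finger_gap: 0.0238
grasp_force: 45.0
t 6.3 pos [ 0.4638 -0.0723  0.0994] shift mm [ 1.3 -0.7  1.4] turn [ 0.09  0.24 -0.01] F [-0.6  2.5  4.9] gap 0.0238
leg ends (30, ((466.76031494140625, -29.551708221435547), (15.573805809020996, 43.610191345214844), 75.1746826171875), array([ 0.4643, -0.0291,  0.0551]))
```

View pics/s2.png

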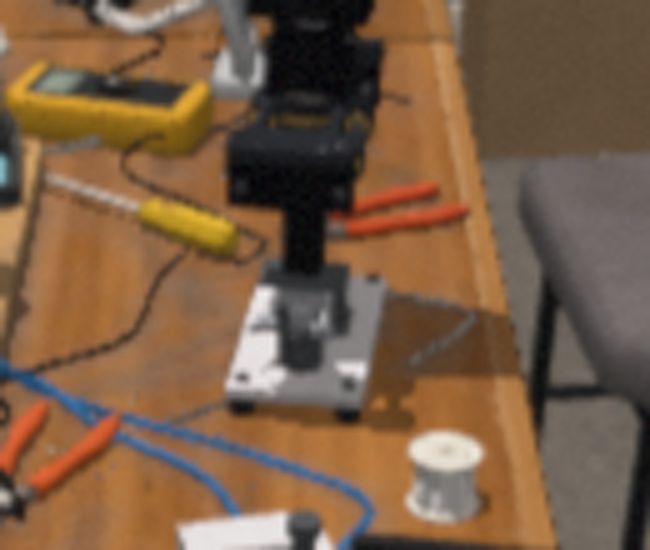

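```bash
python3 -m crank '[[-1,0.0005,0,0.001,0,0,0],[-1,0.0005,-0.005,0.001,0,0,0],[-1,0.0005,-0.01,0.001,0,0,0],[-1,0.0005,-0.015,0.001,0,0,0],[-1,0.0005,-0.02,0.001,0,0,0],[-1,0.0005,-0.025,0.001,0,0,0],[-1,0.0005,-0.03,0.001,0,0,0]]'; python3 - <<'E'
from h import *
P=pts(cam('side')); print('leg ends',box(P,(.41,-.08),(.49,-.01),.05,.059)); print('shaft',box(P,(.44,-.06),(.49,-.03),.06,.07))
E
python3 -m crank '[[-1,0,-0.005,0,0,0,0],[-1,0,-0.01,0,0,0,0],[-1,0,-0.015,0,0,0,0],[-1,0,-0.02,0,0,0,0],[-1,0,-0.02,0,0,0,0],[-1,0,-0.02,0,0,0,0],[-1,0,-0.02,0,0,0,0]]'; python3 - <<'E'
from h import *
rel((.4625,-.0728,.098),81.9)
for n in ('side','top'):
    d=cam(n); P=pts(d); print(n,'leg ends',box(P,(.41,-.11),(.49,-.01),.05,.059)); print('shaft',box(P,(.44,-.06),(.49,-.03),.06,.07)); print('block',box(P,(.41,-.18),(.49,-.05),.03,.058))
    if n=='side': cv2.imwrite('pics/s3.png',cv2.resize(d['img'][110:220,220:350],None,fx=5,fy=5,interpolation=2))
E
```

```text
t: 7.05
position: [0.461, -0.1003, 0.0992]
orientation: [[-0.99, 0.14, 0.008], [0.14, 0.99, 0.003], [-0.007, 0.004, -1.0]]
contact_force: [1.5, 6.6, 8.2]
finger_gap: 0.0235
grasp_force: 45.0
leg ends (41, ((466.0643310546875, -53.94089889526367), (51.29212951660156, 43.38288497924805), 87.8591079711914), array([ 0.4622, -0.051 ,  0.0547]))
shaft (10, ((474.65032958984375, -46.33721923828125), (14.417933464050293, 33.76726150512695), 68.18425750732422), array([ 0.4692, -0.0439,  0.0633]))
t: 7.8
position: [0.4582, -0.1209, 0.0993]
orientation: [[-0.99, 0.14, 0.008], [0.14, 0.99, 0.002], [-0.008, 0.003, -1.0]]
contact_force: [0.8, 5.0, 9.1]
finger_gap: 0.0234
grasp_force: 45.0
t 7.8 pos [ 0.4582 -0.1209  0.0993] shift mm [ 2.5 48.2  1.4] turn [0.17 0.45 0.02] F [0.8 5.  9.1] gap 0.0234
side leg ends (53, ((463.8534240722656, -66.11174011230469), (45.91413879394531, 84.3803482055664), 2.778167963027954), array([ 0.4627, -0.0679,  0.0549]))
shaft (8, ((464.9631042480469, -41.79829406738281), (12.265647888183594, 9.216718673706055), 88.36455535888672), array([ 0.4649, -0.0425,  0.0633]))
block (118, ((459.5396728515625, -104.06211853027344), (102.2326431274414, 49.10960006713867), 81.13189697265625), array([ 0.4556, -0.1116,  0.047 ]))
top leg ends (21, ((472.7548828125, -69.04903411865234), (18.39533042907715, 75.37741088867188), 21.07019805908203), array([ 0.4725, -0.0728,  0.0546]))
shaft (18, ((465.4541320800781, -42.93724060058594), (10.132184982299805, 9.837618827819824), 88.37776947021484), array([ 0.4659, -0.0432,  0.0621]))
block (38, ((455.4269714355469, -111.06752014160156), (124.68807983398438, 45.66594696044922), 68.821533203125), array([ 0.4568, -0.091 ,  0.0483]))
```

View pics/s3.png

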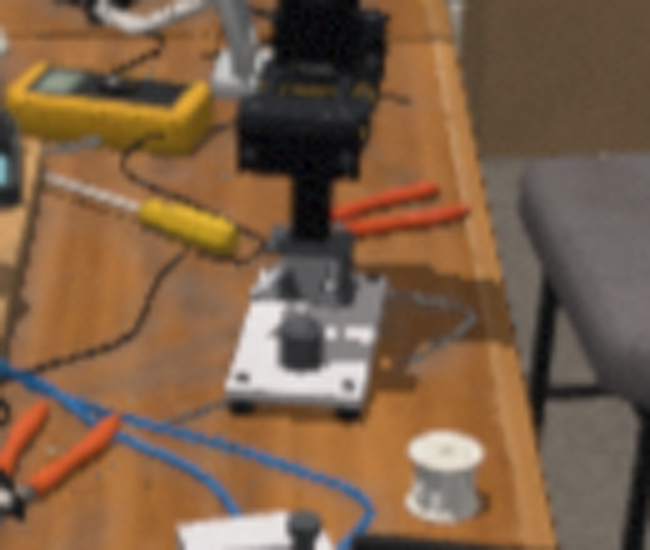

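The clip has come off: the shaft stands bare at (300,340) in the crop, with the clip behind it at (310,265). Next I back the wedge off the block a little and lift it out.

```bash
python3 -m crank '[[-1,0,0.003,0,0,0,0],[-1,0,0.003,-0.006,0,0,0],[-1,0,0.003,-0.012,0,0,0],[-1,0,0.003,-0.02,0,0,0],[-1,0,0.003,-0.03,0,0,0],[-1,0,0.003,-0.05,0,0,0],[-1,0,0.003,-0.086,0,0,0],[-1,0,0.003,-0.086,0,0,0]]'; python3 - <<'E'
from h import *
for n in ('side','top'):
    P=pts(cam(n)); print(n,'clip',box(P,(.41,-.16),(.49,-.056),.044,.062))
rel((.493,.236,.185),103.2)
E
```

```text
t: 8.7
position: [0.4579, -0.1207, 0.1878]
orientation: [[-0.99, 0.142, 0.011], [0.142, 0.99, -0.001], [-0.011, 0.0, -1.0]]
contact_force: [0.9, -0.7, -0.7]
finger_gap: 0.0239
grasp_force: 45.0
side clip (149, ((454.908203125, -110.98104858398438), (93.71591186523438, 44.182945251464844), 83.27349090576172), array([ 0.4554, -0.1168,  0.0556]))
top clip (94, ((458.8580627441406, -104.8666763305664), (98.72708129882812, 42.42912673950195), 79.3650131225586), array([ 0.4547, -0.104 ,  0.055 ]))
t 8.8 pos [ 0.4555 -0.1199  0.1845] shift mm [ 13.4 357.6  -0.5] turn [ -0.03   0.24 -21.36] F [ 0.2  0.3 -1.1] gap 0.0239
```

```bash
python3 -m crank '[[-1,0.013,0.358,0,0,0,-21.4],[-1,0.013,0.358,0,0,0,-21.4],[-1,0.013,0.358,0,0,0,-21.4],[-1,0.013,0.358,0,0,0,-21.4],[-1,0.013,0.358,0,0,0,-21.4],[-1,0.013,0.358,0,0,0,-21.4],[-1,0.013,0.358,0,0,0,-21.4],[-1,0.013,0.358,0,0,0,-21.4]]' >/dev/null;python3 -m crank '[[-1,0,0,0,0,0,0],[-1,0,0,0,0,0,0],[-1,0,0,0,0,0,0]]'; python3 - <<'E'
from h import *
rel((.493,.236,.086),103.2)
E
```

```text
t: 9.9
position: [0.4934, 0.234, 0.1833]
orientation: [[-0.974, -0.226, 0.002], [-0.226, 0.974, -0.002], [-0.002, -0.003, -1.0]]
contact_force: [0.6, -0.2, -1.5]
finger_gap: 0.0234
grasp_force: 45.0
t 9.9 pos [0.4934 0.234  0.1833] shift mm [ 0.1  2.3 97.3] turn [-0.15  0.09 -0.13] F [ 0.6 -0.2 -1.5] gap 0.0234
```

```bash
python3 -m crank '[[-1,0,0.002,0.02,-0.1,0.1,0],[-1,0,0.002,0.05,-0.1,0.1,0],[-1,0,0.002,0.07,-0.1,0.1,0],[-1,0,0.002,0.08,-0.1,0.1,0],[-1,0,0.002,0.09,-0.1,0.1,0],[-1,0,0.002,0.09,-0.1,0.1,0]]'; python3 - <<'E'
from h import *
rel((.493,.236,.086),103.2)
E
```

```text
t: 10.5
position: [0.4932, 0.2376, 0.0933]
orientation: [[-0.974, -0.228, 0.0], [-0.228, 0.974, -0.0], [-0.0, -0.0, -1.0]]
contact_force: [-0.0, 0.4, -1.3]
finger_gap: 0.0236
grasp_force: 45.0
t 10.5 pos [0.4932 0.2376 0.0933] shift mm [ 0.5 -1.5  7.3] turn [-0.  0. -0.] F [-0.   0.4 -1.3] gap 0.0236
```

```bash
python3 -m crank '[[-1,0,-0.001,0.004,0,0,0],[-1,0,-0.001,0.0078,0,0,0],[-1,0,-0.001,0.0078,0,0,0],[-1,0,-0.001,0.0078,0,0,0],[0.3,0,-0.001,0.0078,0,0,0],[0.3,0,-0.001,0.0078,0,0,0],[0.3,0,-0.001,0.0078,0,0,0],[0.3,0,-0.001,0.0078,0,0,0]]'; python3 -m crank '[[0.3,0,0,0,0,0,0],[0.3,0,0,-0.03,0,0,0],[0.3,0,0,-0.07,0,0,0],[0.3,0,0,-0.11,0,0,0],[0.3,0,0,-0.11,0,0,0]]'; python3 - <<'E'
from h import *
d=cam('wrist');P=pts(d); print('handle',box(P,(.44,.19),(.53,.27),.098,.115)); 
P=pts(cam('side')); print('handle side',box(P,(.44,.19),(.53,.27),.098,.115))
d=cam('top'); P=pts(d);print('clip',box(P,(.41,-.17),(.49,-.056),.044,.062),box(P,(.44,-.055),(.49,-.03),.044,.07))
cv2.imwrite('pics/t2.png',cv2.resize(d['img'][180:260,190:450],None,fx=3,fy=3,interpolation=2))
print(env.get_state()['t'])
E
```

```text
t: 11.3
position: [0.4938, 0.2376, 0.0864]
orientation: [[-0.973, -0.229, 0.002], [-0.229, 0.973, 0.001], [-0.002, 0.001, -1.0]]
contact_force: [0.1, 0.5, -0.3]
finger_gap: 0.0478
grasp_force: 0.0
t: 11.8
position: [0.4967, 0.239, 0.2019]
orientation: [[-0.973, -0.229, 0.011], [-0.229, 0.973, 0.007], [-0.013, 0.004, -1.0]]
contact_force: [0.5, -0.1, -0.0]
finger_gap: 0.0566
grasp_force: 0.0
handle (988, ((492.4697570800781, 237.95668029785156), (23.942323684692383, 23.866439819335938), 14.015670776367188), array([0.4914, 0.2379, 0.1045]))
handle side (68, ((493.7339172363281, 237.8233642578125), (23.50580596923828, 29.808794021606445), 25.735393524169922), array([0.4925, 0.2419, 0.1045]))
clip (367, ((458.3475036621094, -106.05863952636719), (100.6156005859375, 43.80574417114258), 80.32308959960938), array([ 0.4559, -0.1225,  0.0563])) (95, ((465.544921875, -42.651729583740234), (22.608341217041016, 27.181062698364258), 88.91265869140625), array([ 0.4654, -0.0423,  0.0506]))
11.95
```

View pics/t2.png

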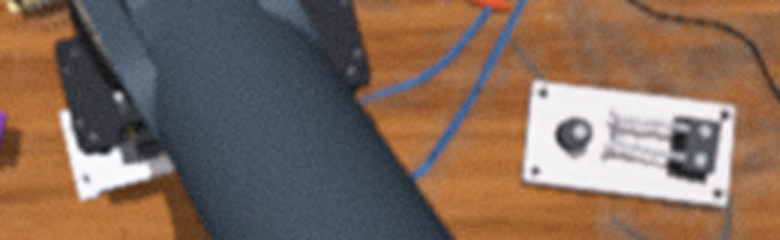

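The picture shows the clip at (665,145), closed and free on the plate, with the bare shaft at (573,135). The wedge handle is back upright at z 0.1045, within 2 mm of where it started. The hand is clear above it.

```bash
python3 -m crank '[[0.3,0,0,0,0,0,0],[0.3,0,0,0,0,0,0],[0.3,0,0,0,0,0,0]]'; python3 -c "
from rig import env
print(env.finish_job())"
```

```text
t: 12.25
position: [0.4931, 0.2372, 0.1952]
orientation: [[-0.973, -0.229, -0.0], [-0.229, 0.973, -0.0], [0.0, -0.0, -1.0]]
contact_force: [0.2, -0.0, -0.6]
finger_gap: 0.0567
grasp_force: 0.0
the job is handed in; nothing more can be done
None
```

I've handed the job in at 12.25 s, with no verdict returned: by the cameras, the clip is off the shaft (moved about 42 mm) with its legs sprung back, and the wedge is back in its slot within about 2 mm.

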